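# Show the guest the large saucer from the drawer

### The job

Pull the drawer of the tea-ware chest out to its stop, draw the large round saucer up out of its rack slot and leave the drawer open and the other two dishes in their slots. Hold the saucer up above the bamboo runner, its lower edge at least 10 cm over the table, with its hollow face turned towards the guest at the runner's far end (where the teacup stands) and tipped back about 30 degrees from upright, so that it looks up at the seated guest. Finish while still holding it there, and do not disturb the teapot or the cup.

Things in the scene. Friction and masses are not known exactly. Their poses are not given: they have to be found in the camera images.
- drawer (a joint): opening of the chest's only drawer in m: 0 shut, 0.160 at its stop; starts shut, stays where it is left, runs level, needs 2 to 4 N. The fixed dark wooden chest is 250 mm wide, 270 mm deep, 178 mm high; the drawer front is 14 mm thick and reaches 162 mm above the table, its sides 74 mm. At its stop the dishes stand wholly in front of the chest.
- handle (a point): middle of the drawer's brass bar handle, 146 mm above the table; the bar is 110 mm long, 11 mm thick, level, on two posts 47 mm either side of its middle, and its middle line stands 35 mm clear of the drawer front. It moves with the drawer. Axes: x points from the handle into the chest (the drawer opens along -x), y along the bar, z up.
- rack (a point): point in the drawer on top of the rack's rails (32 mm above the table), at the middle slot; moves with the drawer; axes as the handle's. Two notched wooden rails across the drawer form three slots at y = -58, 0 and +58 mm, 15.5 mm wide, 34 mm deep, with one dish on edge in each, in any order, all with the hollow face to -y.
- saucer_center (a point): centre of the large round wooden saucer (half-way through its thickness): 120 mm across, 12 mm thick, 0.09 to 0.14 kg, a flat rim 27 mm wide all round a hollow 5 mm deep on one face. z points out of its hollow face, at right angles to the saucer; in the slot z is level and y points up. In the slot its top edge is about 148 mm above the table.
- square_center (a point): centre of the square wooden dish, 96 x 96 x 12 mm, to be left in its slot (top edge about 128 mm above the table); axes as the saucer's.
- small_center (a point): centre of the small round wooden saucer, 88 mm across, 12 mm thick, to be left in its slot (top edge about 114 mm above the table); axes as the large saucer's.
- runner: bamboo runner lying on the table, 600 mm long (its x axis, which points to the guest at its far end), 240 mm wide (y), 2 mm thick; origin under its centre.
- sightline (a point): a point 220 mm above the middle of the runner. x points along the guest's line of sight: along the runner to its far end and 30 degrees up (the direction in which the saucer's hollow face should look); y is level, across the runner.
- teapot_center (a point): centre of the dark clay teapot standing on the runner, about 95 mm across, 86 mm high, spout and handle reaching 80 mm from its middle.
- cup_center (a point): centre of the guest's white teacup, 72 mm across, 48 mm high, standing near the far end of the runner.

How it is judged:
By the outcome, as a careful person would: the job done as asked, in the order asked, and still so for the second after the job is handed in, while the arm keeps its last pose, push and grip.
It also fails if it takes over 48 s, if anything falls off the work surface, if the arm or the gripper's body presses on something with over 40 N, if the wrist force passes 120 N, or if a joint passes its speed limit or range.

### The arm

A 6-joint arm with a two-finger parallel gripper is mounted at the origin on the work surface. World frame = base frame: x ahead of the robot, y to its left, z up, the work surface at z = 0. Lengths are in m, angles in rad, forces in N, time in s.
With the tool pointing down it reaches from about 0.425 to 0.95 m from the base axis. Payload 3.5 kg.
Tool frame: the origin (TCP) lies midway between the tips of the shut fingers; the grasp point (between the pads) lies 19 mm behind it; z points along the fingers, y is the line along which they close (so a half turn about z gives the same grasp; the last joint's range is limited). The gripper opens to 85 mm and grips with 20 to 120 N. Pads are 22 mm wide; open, the fingers measure 114 mm over their backs; the gripper's body (76 mm by 85 mm) begins 54 mm behind the grasp point. The pads swing forward as they close: fully open they stand 13 mm farther back than shut.
Start: joints at [-1.251, 0.286, 1.577, -0, 1.279, -0.15], TCP at [0.306, -0.602, 0.231] pointing down, gripper open.
Joint ranges: [-2.77, 2.77], [-0.9, 2.22], [0.21, 2.48], [-1.53, 4.67], [0.24, 2.81], [-2.84, 2.84]. Speed limits (rad/s): [2.79, 2.79, 3.14, 3.14, 3.14, 3.14].

### API

Orientations are given as a unit quaternion [x, y, z, w].
In Python, from plant import * gives the robot as it stands.
- The arm moves only by the tool move_arm, never from a script. Its argument "moves" is a list of rows, each a list of 3 entries, a list of its own where there are three numbers: the opening, from 0 (shut) to 1 (fully open), then the shift along the tool's x, y, z in m, then the turn, a rotation vector about the tool's x, y, z in rad. A call has exactly 10 rows; each row shifts and turns the commanded pose from where the row before left it, along the tool's axes as they then stand; what a row does not reach is not made up. A row lasts 1/12 s, in which the tool goes at most 41.7 mm and 7.16 degrees, less where a joint would pass 70% of its speed; a pose out of reach is approached as far as the arm can. A call is refused whole if a number of a shift passes 0.0417 or a number of a turn 0.125, either way. A call with a gripper value outside its range is refused whole. The fingers move at their own pace and stop on an object; "grip_force" is the grip in N (left out, the last holds). Time passes only in rows, so rows that do not move let the fingers close, or fill a call up. It gives the time, the measured TCP pose, the force, the opening and the grip force at its end, in the units of the state.
- get_state(): the state, without advancing time (a new reading comes with each control period).
- read_camera(name): name is "scene" or "top" or "wrist"; returns the picture (420x560x3 uint8, red, green, blue); there is no depth.
- camera_params(name): a dict with "fx", "fy", "cx", "cy" (pixels), "rvec" (rotation vector, rad) and "tvec" (3), from world to camera coordinates, as OpenCV has them; the wrist camera has in their place "tool_from_camera" (4x4, takes a point from camera to tool coordinates, whose origin is the TCP and whose axes are the flange's). Camera axes: x right, y down, z forward; pixel columns grow to the right and rows downward; lengths in m; the calibration is good to about 2 mm. A picture is of the moment at which its call begins: read the wrist's pose just before it. camera_params takes no time and is no camera call.
- sign_off(): hands the job in; it is judged then, once.
The state is a dict: "time": time; "qpos": joint angles; "dq": joint speeds; "joint_efforts": joint torques, N m; "eef_pos": TCP position; "tcp_rot": TCP orientation; "contact_force": force on the tool from outside, world axes, zero at the start; "wrist_torque": the same for the moment, N m; "opening": opening from 0.0 (shut) to 1.0 (fully open); "finger_force": force on a finger pad.
Only numpy, scipy, OpenCV 4.12 (cv2) and the standard library are available. Lean on these libraries where they do the work, as an engineer would, in place of code of your own. Each camera call takes 0.05 s, during which the arm holds its last target. There are 200 camera calls.

## Working session

There is one attempt and no reset: what is moved stays moved. The work goes in short steps, Python scripts to look and compute and a tool call to move; the robot and the scene stay as the last step left them, time stands still between calls to the robot, and variables do not carry over. Pictures are saved under pics/ and viewed, at most 10 in all, crops included, and the job is handed in when it is done.

Besides the shell and the picture viewer there is one more tool, called after ">>>" as name([rows], argument=value, ...), one row to a line, values as JSON. move_arm: Moves the arm, as the interface text tells. Its arguments: {"type":"object","properties":{"moves":{"type":"array"},"grip_force":{"type":"number"}},"required":["moves"]}

```bash
ls; mkdir -p pics
python3 - <<'E'
from plant import *
import cv2,numpy as np
for n in ("scene","top"):
    im=read_camera(n); cv2.imwrite(f"pics/{n}0.png",cv2.resize(im[:,:,::-1],(800,600),interpolation=cv2.INTER_CUBIC)); 
    p=camera_params(n); print(n,p)
    R=cv2.Rodrigues(np.array(p["rvec"]))[0]; print(-R.T@np.array(p["tvec"]))
print(camera_params("wrist")); print(get_state())
E
```

```text
pics
scene {'fx': 470.88304009786526, 'fy': 470.88304009786526, 'cx': 280.74871257787805, 'cy': 217.75766917847986, 'rvec': array([ 2.31179384,  1.0627223 , -0.33117769]), 'tvec': array([-0.36409766, -0.26638926,  1.27546312])}
[ 0.96254448 -0.36431381  0.87813443]
top {'fx': 463.62317612261126, 'fy': 463.62317612261126, 'cx': 271.9450434125953, 'cy': 207.44387145941067, 'rvec': array([ 2.13210408, -2.11911794,  0.19232005]), 'tvec': array([-0.03650731,  0.61453993,  0.96834638])}
[ 0.4295912  -0.03465148  1.06345545]
{'fx': 295.28254341848185, 'fy': 295.28254341848185, 'cx': 282.6189521507731, 'cy': 209.33780963225507, 'tool_from_camera': array([[ 5.97807685e-04, -9.58587333e-01, -2.84798116e-01,
         7.18387210e-02],
       [ 9.99999816e-01,  6.03754934e-04,  6.69096479e-05,
        -2.30995023e-04],
       [ 1.07809527e-04, -2.84798104e-01,  9.58587517e-01,
        -1.43482426e-01],
       [ 0.00000000e+00,  0.00000000e+00,  0.00000000e+00,
         1.00000000e+00]])}
{'time': 0.1, 'qpos': array([-1.25102638e+00,  2.87087934e-01,  1.57803160e+00,  4.26788726e-06,
        1.27860514e+00, -1.50015246e-01]), 'dq': array([-0.00074044, -0.00369544, -0.00184677, -0.00023662,  0.00215761,
       -0.00012862]), 'joint_efforts': array([ 1.17380347e-03, -4.07296443e+01, -2.93697202e+01, -1.12890334e-04,
        3.41230552e-03,  5.41150314e-06]), 'eef_pos': array([ 0.30539803, -0.60129409,  0.23007772]), 'tcp_rot': array([ 9.72538935e-01,  2.32737798e-01, -8.83358352e-05, -1.06234350e-03]), 'contact_force': array([-0.62773916,  0.85997075, -0.15147228]), 'wrist_torque': array([ 0.00249816,  0.00869968, -0.02014527]), 'finger_force': 0.0, 'opening': 0.9950132885588896}
```

View pics/scene0.png

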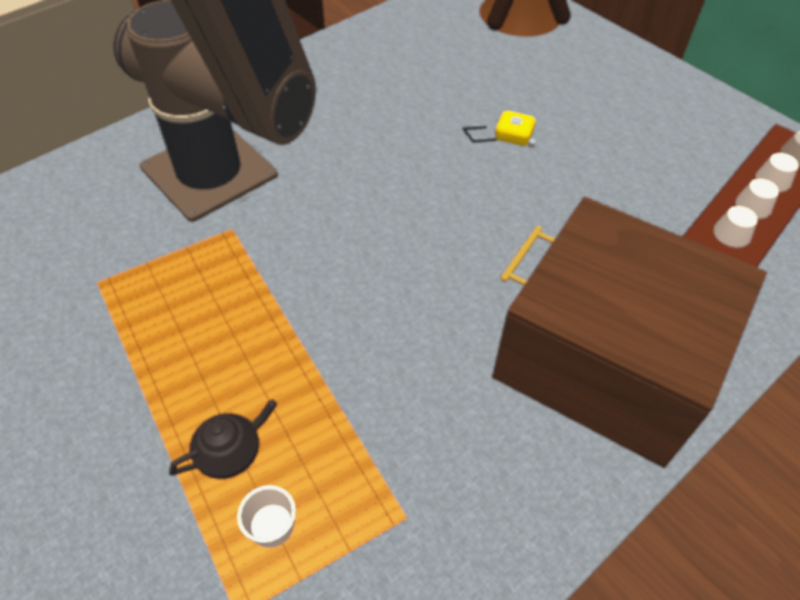

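View pics/top0.png

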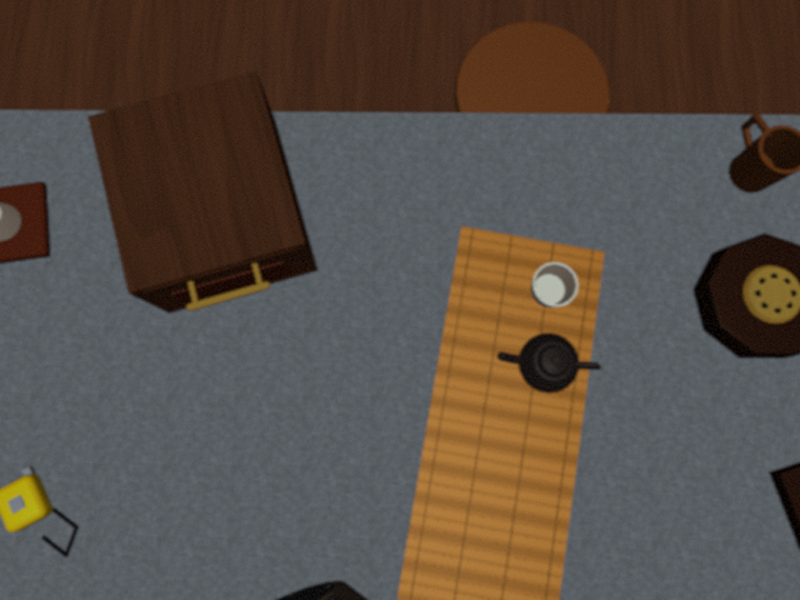

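The top view shows the chest (top corners at 90,117 / 258,73 / 304,245 / 131,292), the handle bar from 187,305 to 269,286, and the runner's far corners at 460,227 and 604,251. The cup is at 555,285 and the pot at 548,362. In the scene view the bar runs 503,277 to 540,229.

```bash
cat > h.py <<'E'
from plant import *
import cv2,numpy as np
from scipy.spatial.transform import Rotation as Ro
np.set_printoptions(precision=4,suppress=True)
def cam(n):
    p=camera_params(n); K=np.array([[p["fx"],0,p["cx"]],[0,p["fy"],p["cy"]],[0,0,1]])
    if n=="wrist":
        s=get_state(); T=np.eye(4); T[:3,:3]=Ro.from_quat(s["tcp_rot"]).as_matrix(); T[:3,3]=s["eef_pos"]
        M=np.linalg.inv(T@p["tool_from_camera"]); return K,M[:3,:3],M[:3,3]
    return K,cv2.Rodrigues(np.array(p["rvec"]))[0],np.array(p["tvec"])
def back(n,uv,z,sc=0.7,c=None):
    K,R,t=c or cam(n); d=R.T@np.linalg.inv(K)@np.array([uv[0]*sc,uv[1]*sc,1]); o=-R.T@t
    return o+d*(z-o[2])/d[2]
def proj(n,P,c=None):
    K,R,t=c or cam(n); q=K@(R@np.array(P)+t); return q[:2]/q[2]
def tri(a,b,sc=0.7):
    Ps=[];us=[]
    for n,uv in (a,b):
        K,R,t=cam(n); Ps.append(K@np.c_[R,t]); us.append(np.array(uv,float)*sc)
    X=cv2.triangulatePoints(Ps[0],Ps[1],us[0],us[1])[:,0]; return X[:3]/X[3]
E
python3 - <<'E'
from h import *
for l,uv,z in [("c1",(90,117),.178),("c2",(258,73),.178),("c3",(304,245),.178),("c4",(131,292),.178),("h1",(187,305),.146),("h2",(269,286),.146),("r1",(460,227),.002),("r2",(604,251),.002),("r3",(399,600),.002),("r4",(561,600),.002),("cup",(555,284),.048),("pot",(555,360),.086)]: print("top",l,back("top",uv,z))
for l,uv,z in [("c",(585,198),.178),("c",(513,308),.178),("c",(765,271),.178),("c",(709,408),.178),("h1",(540,229),.146),("h2",(504,277),.146),("r",(99,283),.002),("r",(233,231),.002),("r",(405,519),.002),("cup",(267,508),.048),("pot",(222,430),.086)]: print("scene",l,back("scene",uv,z))
print(tri(("top",(187,305)),("scene",(540,229))),tri(("top",(269,286)),("scene",(504,277))))
E
```

```text
top c1 [0.8507 0.3958 0.178 ]
top c2 [0.9203 0.1582 0.178 ]
top c3 [0.6636 0.084  0.178 ]
top c4 [0.5962 0.3176 0.178 ]
top h1 [0.5841 0.2502 0.146 ]
top h2 [0.6121 0.136  0.146 ]
top r1 [ 0.7425 -0.1507  0.002 ]
top r2 [ 0.7029 -0.3877  0.002 ]
top r3 [ 0.1608 -0.0513  0.002 ]
top r4 [ 0.1623 -0.2947  0.002 ]
top cup [ 0.6374 -0.293   0.048 ]
top pot [ 0.5153 -0.2789  0.086 ]
scene c [0.6015 0.3171 0.178 ]
scene c [0.6721 0.0893 0.178 ]
scene c [0.8509 0.3961 0.178 ]
scene c [0.9221 0.1588 0.178 ]
scene h1 [0.584  0.2466 0.146 ]
scene h2 [0.6132 0.1397 0.146 ]
scene r [ 0.1198 -0.2816  0.002 ]
scene r [ 0.1631 -0.0503  0.002 ]
scene r [ 0.7456 -0.1564  0.002 ]
scene cup [ 0.6337 -0.2897  0.048 ]
scene pot [ 0.5259 -0.2792  0.086 ]
[0.5835 0.2496 0.144 ] [0.613  0.1372 0.1472]
```

```bash
cat >> h.py <<'E'
from scipy.linalg import logm
XH=np.array([np.cos(.283),np.sin(.283),0]); YH=np.array([-XH[1],XH[0],0]); H0=np.array([.598,.193,.146])
DN=np.array([0,0,-1.])
def frame(y,z): 
    z=z/np.linalg.norm(z); y=y-z*(y@z); y/=np.linalg.norm(y); return np.c_[np.cross(y,z),y,z]
def rows(T0,T1,N):
    "constant row (shift, then turn, in tool axes) that repeats N times from T0 to T1"
    D=np.linalg.inv(T0)@T1; w=Ro.from_matrix(D[:3,:3]).as_rotvec()/N
    r=Ro.from_rotvec(w).as_matrix(); S=sum(np.linalg.matrix_power(r,k) for k in range(N))
    return np.linalg.solve(S,D[:3,3]),w
def mk(R,p): T=np.eye(4);T[:3,:3]=R;T[:3,3]=p;return T
def cur(): s=get_state(); return mk(Ro.from_quat(s["tcp_rot"]).as_matrix(),s["eef_pos"])
def log():
    import json; s=get_state(); open("log.txt","a").write(json.dumps([list(map(float,s[k])) for k in("qpos","eef_pos","tcp_rot")])+"\n")
    print("t",s["time"],"q",s["qpos"],"p",s["eef_pos"],"R\n",cur()[:3,:3],"F",s["contact_force"],"op",s["opening"],s["finger_force"])
E
python3 - <<'E'
from h import *
import plant; print([n for n in dir(plant) if n[0]!="_"])
log()
print(rows(cur(),mk(frame(XH,DN),[.598,.193,.23]),28))
E
```

```text
['Unreachable', 'camera_params', 'get_state', 'read_camera', 'sign_off']
t 0.1 q [-1.251   0.2871  1.578   0.      1.2786 -0.15  ] p [ 0.3054 -0.6013  0.2301] R
 [[ 0.8917  0.4527 -0.0007]
 [ 0.4527 -0.8917  0.002 ]
 [ 0.0003 -0.0021 -1.    ]] F [-0.6277  0.86   -0.1515] op 0.9950132885588896 0.0
(array([ 0.0327, -0.0026,  0.    ]), array([-0.0001, -0.0001, -0.0494]))
```

>>> move_arm([
  [0.35,[0.0327,-0.0026,0],[0,0,-0.0494]],
  [0.35,[0.0327,-0.0026,0],[0,0,-0.0494]],
  [0.35,[0.0327,-0.0026,0],[0,0,-0.0494]],
  [0.35,[0.0327,-0.0026,0],[0,0,-0.0494]],
  [0.35,[0.0327,-0.0026,0],[0,0,-0.0494]],
  [0.35,[0.0327,-0.0026,0],[0,0,-0.0494]],
  [0.35,[0.0327,-0.0026,0],[0,0,-0.0494]],
  [0.35,[0.0327,-0.0026,0],[0,0,-0.0494]],
  [0.35,[0.0327,-0.0026,0],[0,0,-0.0494]],
  [0.35,[0.0327,-0.0026,0],[0,0,-0.0494]],
])

```text
time: 0.93
eef_pos: [0.5391, -0.3739, 0.2306]
tcp_rot: [0.886, 0.465, -0.0, -0.001]
contact_force: [-0.7, -0.7, 0.5]
opening: 0.349
finger_force: 0.0
```

>>> move_arm([
  [0.35,[0.0327,-0.0026,0],[0,0,-0.0494]],
  [0.35,[0.0327,-0.0026,0],[0,0,-0.0494]],
  [0.35,[0.0327,-0.0026,0],[0,0,-0.0494]],
  [0.35,[0.0327,-0.0026,0],[0,0,-0.0494]],
  [0.35,[0.0327,-0.0026,0],[0,0,-0.0494]],
  [0.35,[0.0327,-0.0026,0],[0,0,-0.0494]],
  [0.35,[0.0327,-0.0026,0],[0,0,-0.0494]],
  [0.35,[0.0327,-0.0026,0],[0,0,-0.0494]],
  [0.35,[0.0327,-0.0026,0],[0,0,-0.0494]],
  [0.35,[0.0327,-0.0026,0],[0,0,-0.0494]],
])

```text
time: 1.77
eef_pos: [0.6359, -0.064, 0.2306]
tcp_rot: [0.745, 0.667, -0.0, -0.0]
contact_force: [-0.3, -0.3, 0.5]
opening: 0.348
finger_force: 0.0
```

Run:
```python
from h import *
log()
print(rows(cur(),mk(frame(XH,DN),[.598,.193,.22]),9))
```

```text
t 1.7667 q [-0.2589  0.2097  1.67    0.0001  1.2629 -0.1484] p [ 0.6359 -0.064   0.2306] R
 [[ 0.1103  0.9939 -0.0009]
 [ 0.9939 -0.1103  0.0003]
 [ 0.0002 -0.0009 -1.    ]] F [-0.3076 -0.2806  0.5198] op 0.34849531230614544 0.0
(array([ 0.029 , -0.0024,  0.0012]), array([-0.0001, -0.    , -0.0437]))
```

>>> move_arm([
  [0.35,[0.029,-0.0024,0.001],[0,0,-0.0437]],
  [0.35,[0.029,-0.0024,0.001],[0,0,-0.0437]],
  [0.35,[0.029,-0.0024,0.001],[0,0,-0.0437]],
  [0.35,[0.029,-0.0024,0.001],[0,0,-0.0437]],
  [0.35,[0.029,-0.0024,0.001],[0,0,-0.0437]],
  [0.35,[0.029,-0.0024,0.001],[0,0,-0.0437]],
  [0.35,[0.029,-0.0024,0.001],[0,0,-0.0437]],
  [0.35,[0.029,-0.0024,0.001],[0,0,-0.0437]],
  [0.35,[0.029,-0.0024,0.001],[0,0,-0.0437]],
  [0.35,[0,0,0],[0,0,0]],
])

```text
time: 2.6
eef_pos: [0.5963, 0.1962, 0.2213]
tcp_rot: [0.599, 0.801, -0.0, -0.002]
contact_force: [0.3, -0.6, 0.1]
opening: 0.35
finger_force: 0.0
```

Run:
```python
from h import *
log()
c=cam("wrist")
im=read_camera("wrist"); cv2.imwrite("pics/w1.png",cv2.resize(im[:,:,::-1],(800,600),interpolation=cv2.INTER_CUBIC))
np.savez("w1.npz",K=c[0],R=c[1],t=c[2])
for s in(-.055,.055): print(proj("wrist",H0+s*YH)/.7)
```

```text
t 2.6 q [ 0.1555  0.1929  1.7069  0.0023  1.2441 -0.1314] p [0.5963 0.1962 0.2213] R
 [[-0.2823  0.9593 -0.0026]
 [ 0.9593  0.2823  0.0018]
 [ 0.0024 -0.002  -1.    ]] F [ 0.3051 -0.6075  0.0837] op 0.35032036049024984 0.0
[405.6015 403.81  ]
[406.2535 212.3741]
```

View pics/w1.png

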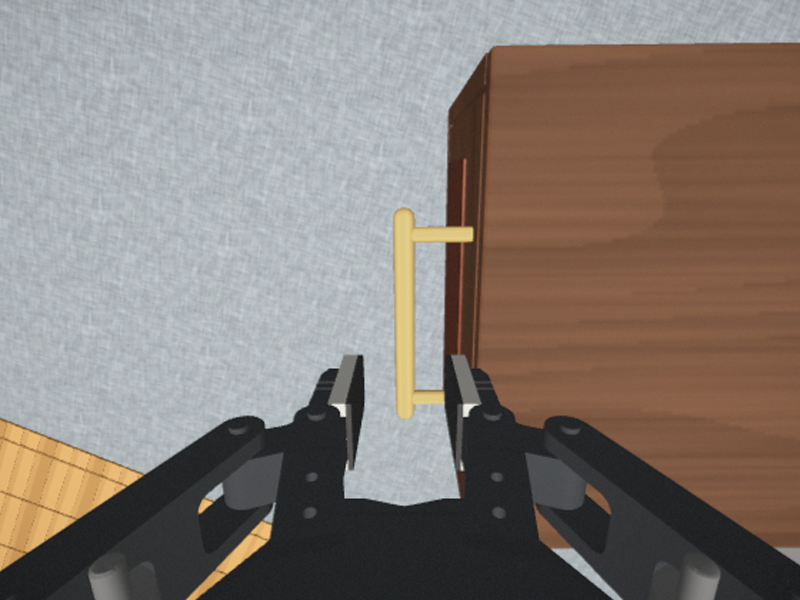

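The wrist view shows the bar at column 403 (rows 208–418), centred between the fingers, with the posts at 473 on the drawer front. Descending to grip it.

>>> move_arm([
  [0.35,[0,0,0.018],[0,0,0]],
  [0.35,[0,0,0.018],[0,0,0]],
  [0.35,[0,0,0.018],[0,0,0]],
  [0.35,[0,0,0.018],[0,0,0]],
  [0.35,[0,0,0.018],[0,0,0]],
  [0.35,[0,0,0],[0,0,0]],
  [0,[0,0,0],[0,0,0]],
  [0,[0,0,0],[0,0,0]],
  [0,[0,0,0],[0,0,0]],
  [0,[0,0,0],[0,0,0]],
], grip_force=40)

```text
time: 3.48
eef_pos: [0.5981, 0.1903, 0.1341]
tcp_rot: [0.602, 0.799, -0.002, -0.001]
contact_force: [-6.8, -3.0, 10.8]
opening: 0.11
finger_force: 39.0
```

Run:
```python
from h import *
log()
```

```text
t 3.4833 q [ 0.1472  0.2793  1.7716 -0.0018  1.0939 -0.1319] p [0.5981 0.1903 0.1341] R
 [[-0.2763  0.9611 -0.003 ]
 [ 0.9611  0.2763 -0.0021]
 [-0.0012 -0.0034 -1.    ]] F [-6.7759 -2.9788 10.7809] op 0.10960339515957217 39.036970138549805
```

>>> move_arm([
  [0,[0,-0.016,0],[0,0,0]],
  [0,[0,-0.016,0],[0,0,0]],
  [0,[0,-0.016,0],[0,0,0]],
  [0,[0,-0.016,0],[0,0,0]],
  [0,[0,-0.016,0],[0,0,0]],
  [0,[0,-0.016,0],[0,0,0]],
  [0,[0,-0.016,0],[0,0,0]],
  [0,[0,-0.016,0],[0,0,0]],
  [0,[0,-0.016,0],[0,0,0]],
  [0,[0,-0.015,0],[0,0,0]],
])

```text
time: 4.32
eef_pos: [0.4487, 0.145, 0.1341]
tcp_rot: [0.601, 0.799, 0.001, 0.005]
contact_force: [4.8, -7.0, 4.2]
opening: 0.111
finger_force: 40.8
```

>>> move_arm([
  [0,[0,-0.002,0],[0,0,0]],
  [0,[0,-0.001,0],[0,0,0]],
  [0,[0,0,0],[0,0,0]],
  [0,[0,0,0],[0,0,0]],
  [0,[0,0,0],[0,0,0]],
  [0,[0,0,0],[0,0,0]],
  [0,[0,0,0],[0,0,0]],
  [0,[0,0,0],[0,0,0]],
  [0,[0,0,0],[0,0,0]],
  [0,[0,0,0],[0,0,0]],
])

```text
time: 5.15
eef_pos: [0.4451, 0.144, 0.1341]
tcp_rot: [0.601, 0.799, -0.001, 0.004]
contact_force: [0.0, -8.5, 7.4]
opening: 0.108
finger_force: 41.1
```

Run:
```python
from h import *
log()
p=get_state()["eef_pos"]; d=p-np.array([.5981,.1903,.1341]); print(d,np.linalg.norm(d[:2]))
for n in("scene","top"): cv2.imwrite(f"pics/{n}1.png",cv2.resize(read_camera(n)[:,:,::-1],(800,600),interpolation=cv2.INTER_CUBIC))
```

```text
t 5.15 q [ 0.099  -0.0737  2.157  -0.0075  1.0545 -0.1783] p [0.4451 0.144  0.1341] R
 [[-0.2773  0.9608  0.0044]
 [ 0.9608  0.2773 -0.0061]
 [-0.0071  0.0026 -1.    ]] F [ 0.0185 -8.521   7.4223] op 0.10802986047392071 41.12415075302124
[-0.153  -0.0463  0.    ] 0.15982025934841512
```

>>> move_arm([
  [0,[0,-0.002,0],[0,0,0]],
  [0,[0,-0.002,0],[0,0,0]],
  [0,[0,0,0],[0,0,0]],
  [0,[0,0,0],[0,0,0]],
  [0,[0,0,0],[0,0,0]],
  [0,[0,0,0],[0,0,0]],
  [0,[0,0,0],[0,0,0]],
  [0,[0,0,0],[0,0,0]],
  [0,[0,0,0],[0,0,0]],
  [0,[0,0,0],[0,0,0]],
])

```text
time: 6.08
eef_pos: [0.445, 0.1439, 0.1342]
tcp_rot: [0.602, 0.799, 0.004, 0.007]
contact_force: [12.0, -4.4, -3.8]
opening: 0.111
finger_force: 40.2
```

View pics/top1.png

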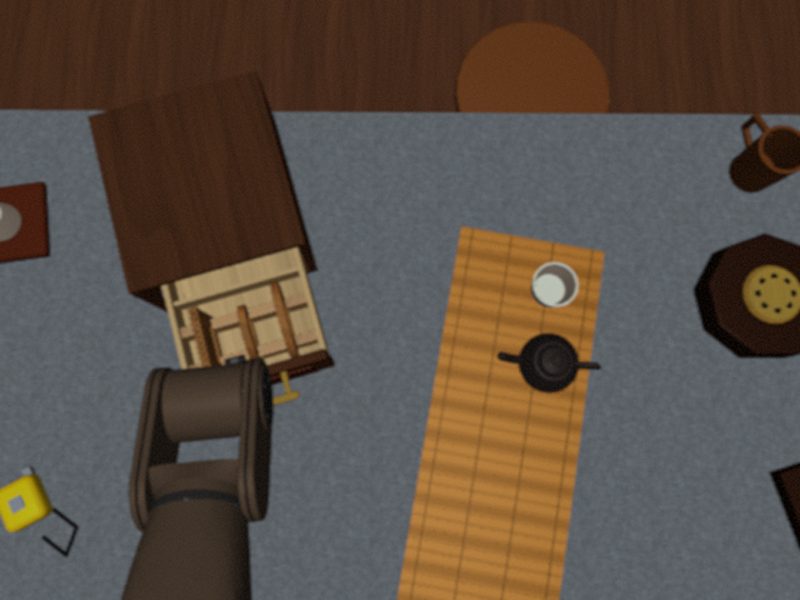

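View pics/scene1.png

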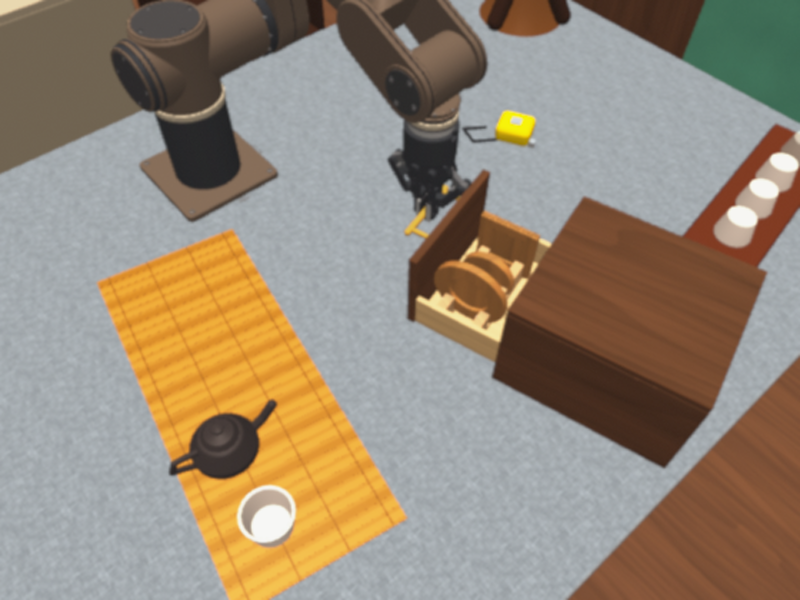

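The top view shows the drawer open with dishes at about (205,338), (250,332) and (285,318). The scene view shows the dish nearest the camera (435–508) to be the large round one, so it sits in the y = -58 slot. The 12 N with no motion means the drawer is at its stop. Releasing and rising.

>>> move_arm([
  [0.35,[0,0.001,0],[0,0,0]],
  [0.35,[0,0,0],[0,0,0]],
  [0.35,[0,0,0],[0,0,0]],
  [0.35,[0,0,-0.015],[0,0,0]],
  [0.35,[0,0,-0.025],[0,0,0]],
  [0.4,[0,0,-0.025],[0,0,0]],
  [0.4,[0,0,-0.025],[0,0,0]],
  [0.4,[0,0,-0.025],[0,0,0]],
  [0.4,[0,0,0],[0,0,0]],
  [0.4,[0,0,0],[0,0,0]],
])

```text
time: 6.92
eef_pos: [0.4405, 0.1462, 0.2486]
tcp_rot: [0.601, 0.799, 0.001, 0.001]
contact_force: [0.5, -0.9, -0.7]
opening: 0.401
finger_force: 0.0
```

Run:
```python
from h import *
log()
for l,uv,z in [("a",(274,283),.09),("b",(298,355),.09),("mid",(283,310),.148),("fl",(186,368),.162),("fr",(331,352),.162)]: print(l,back("top",uv,z))
# expected saucer centre from geometry
h=np.array([.445,.144,0]); print("at -58, x=.12:",h+.12*XH-.058*YH)
for tgt in ([.55,.11,.25],):
    for N in (20,): print(rows(cur(),mk(frame(-YH,DN),tgt),N))
```

```text
t 6.9167 q [ 0.1012 -0.2115  2.0576  0.      1.2928 -0.179 ] p [0.4405 0.1462 0.2486] R
 [[-0.2766  0.961   0.0027]
 [ 0.961   0.2766  0.0003]
 [-0.0005  0.0026 -1.    ]] F [ 0.5389 -0.941  -0.6621] op 0.40101784991094835 0.0
a [0.6278 0.1391 0.09  ]
b [0.52   0.0997 0.09  ]
mid [0.5775 0.1147 0.148 ]
fl [0.4947 0.2413 0.162 ]
fr [0.5177 0.0449 0.162 ]
at -58, x=.12: [0.5764 0.1218 0.    ]
(array([ 0.0009,  0.0063, -0.0001]), array([ 0.0001, -0.0001,  0.0784]))
```

>>> move_arm([
  [0.4,[0.0009,0.006,0],[0,0,0.0784]],
  [0.4,[0.0009,0.006,0],[0,0,0.0784]],
  [0.4,[0.0009,0.006,0],[0,0,0.0784]],
  [0.4,[0.0009,0.006,0],[0,0,0.0784]],
  [0.4,[0.0009,0.006,0],[0,0,0.0784]],
  [0.4,[0.0009,0.006,0],[0,0,0.0784]],
  [0.4,[0.0009,0.006,0],[0,0,0.0784]],
  [0.4,[0.0009,0.006,0],[0,0,0.0784]],
  [0.4,[0.0009,0.006,0],[0,0,0.0784]],
  [0.4,[0.0009,0.006,0],[0,0,0.0784]],
])

```text
time: 7.75
eef_pos: [0.4979, 0.1505, 0.2447]
tcp_rot: [0.862, 0.507, -0.002, -0.001]
contact_force: [-0.4, 0.0, 1.3]
opening: 0.401
finger_force: 0.0
```

>>> move_arm([
  [0.4,[0.0009,0.006,0],[0,0,0.0784]],
  [0.4,[0.0009,0.006,0],[0,0,0.0784]],
  [0.4,[0.0009,0.006,0],[0,0,0.0784]],
  [0.4,[0.0009,0.006,0],[0,0,0.0784]],
  [0.4,[0.0009,0.006,0],[0,0,0.0784]],
  [0.4,[0.0009,0.006,0],[0,0,0.0784]],
  [0.4,[0.0009,0.006,0],[0,0,0.0784]],
  [0.4,[0.0009,0.006,0],[0,0,0.0784]],
  [0.4,[0.0009,0.006,0],[0,0,0.0784]],
  [0.4,[0.0009,0.006,0],[0,0,0.0784]],
])

```text
time: 8.58
eef_pos: [0.5428, 0.112, 0.2446]
tcp_rot: [0.99, 0.139, -0.002, -0.0]
contact_force: [0.0, 0.2, -0.2]
opening: 0.395
finger_force: 0.0
```

Run:
```python
from h import *
log()
c=cam("wrist")
im=read_camera("wrist"); cv2.imwrite("pics/w2.png",cv2.resize(im[:,:,::-1],(800,600),interpolation=cv2.INTER_CUBIC))
np.savez("w2.npz",K=c[0],R=c[1],t=c[2])
```

```text
t 8.5833 q [0.0203 0.0124 1.8593 0.     1.2746 1.3119] p [0.5428 0.112  0.2446] R
 [[ 0.9613  0.2756 -0.0048]
 [ 0.2756 -0.9613 -0.0001]
 [-0.0046 -0.0013 -1.    ]] F [ 0.0296  0.1694 -0.2354] op 0.3950844271500281 0.0
```

View pics/w2.png

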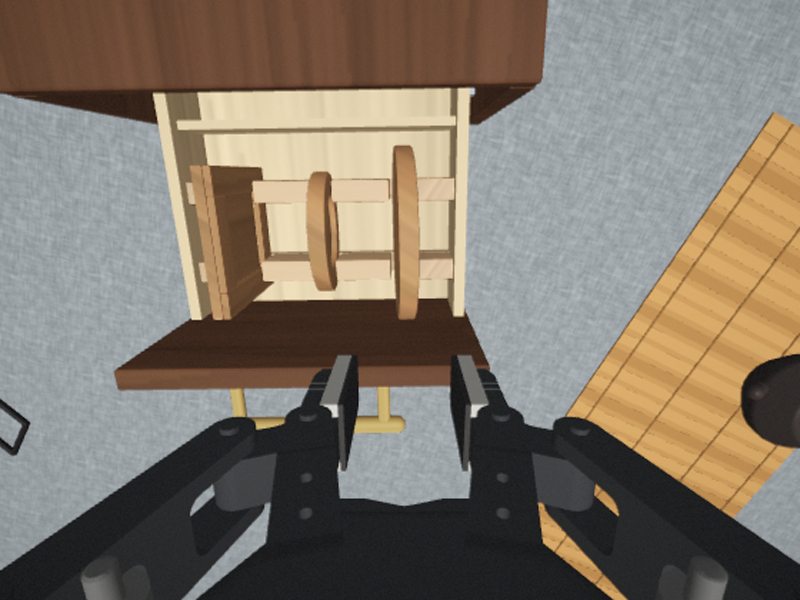

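The wrist view shows the large saucer edge-on at columns 393–420, rows 146–319, in the right slot. The small round dish is in the middle and the square one on the left. The chest edge is tilted about 1° relative to the tool.

```bash
sed -i 's/\.283/.294/g' h.py
python3 - <<'E'
from h import *
c=tuple(np.load("w2.npz")[k] for k in "KRt")
top=back("w",(406.5,235),.147,c=c); e1=back("w",(404,147),.09,c=c); e2=back("w",(407,318),.09,c=c)
print("top",top,"ends",e1,e2,np.linalg.norm(e1-e2))
sq=back("w",(210,245),.128,c=c); sm=back("w",(319,232),.114,c=c)
for p in(top,(e1+e2)/2,sq,sm): d=p-np.array([.4435,.144,0]); print(d@XH,d@YH)
C=(e1+e2)/2
print(C,np.linalg.inv(cur())@np.r_[C[:2],.116,1])
E
```

```text
top [0.5796 0.1211 0.147 ] ends [0.6275 0.1364 0.09  ] [0.5124 0.101  0.09  ] 0.12044007786845749
0.12360148980346197 -0.06134097383681256
0.11365593215317658 -0.06085318178330945
0.11638177656051066 0.060433458314041455
0.1215874839888925 -0.004855862113395722
[0.5699 0.1187 0.09  ] [ 0.0282 -0.      0.1286  1.    ]
```

>>> move_arm([
  [0.4,[0,0,0],[0,0.05,0]],
  [0.4,[0,0,0],[0,0.05,0]],
  [0.4,[0,0,0],[0,0.05,0]],
  [0.4,[0,0,0],[0,0.05,0]],
  [0.4,[0,0,0],[0,0.05,0]],
  [0.4,[0,0,0],[0,0.05,0]],
  [0.4,[0,0,0],[0,0.05,0]],
  [0.4,[0,0,0],[0,0.05,0]],
  [0.4,[0,0,0],[0,0,0]],
  [0.4,[0,0,0],[0,0,0]],
])

```text
time: 9.47
eef_pos: [0.5427, 0.1122, 0.2455]
tcp_rot: [0.971, 0.139, 0.195, -0.028]
contact_force: [0.4, -0.5, 0.7]
opening: 0.399
finger_force: 0.0
```

```bash
cat > kin.py <<'E'
from h import *
import json
from scipy.optimize import least_squares
def fk(q,v):
    z0,lat,L2,a,L3,b,L,r0=v
    # arm plane x-z after q1; link2 angle from vertical q2+a ; forearm from vertical q2+q3+b(+const)
    Rz=Ro.from_euler("z",q[0]); 
    Ry=lambda t:Ro.from_euler("y",t)
    p=np.array([r0,lat,z0])+Ry(q[1]+a).apply([0,0,L2])+Ry(q[1]+q[2]+b).apply([0,0,L3])
    # forearm axis (joint 4) assumed along z of Ry(q2+q3), then pitch q5, then roll q6
    R=Ry(q[1]+q[2])*Ro.from_euler("z",q[3])*Ry(q[4])*Ro.from_euler("z",q[5])*Ro.from_euler("z",OFF)
    p=p+R.apply([0,0,L]); return Rz.apply(p),(Rz*R).as_matrix()
OFF=0
D=[json.loads(l) for l in open("log.txt")]
def fit():
    global OFF
    best=None
    for OFF in np.arange(4)*np.pi/2:
        e=max(np.abs(fk(d[0],[0,0,0,0,0,0,0,0])[1]-Ro.from_quat(d[2]).as_matrix()).max() for d in D)
        if best is None or e<best[0]: best=(e,OFF)
    OFF=best[1]; print("rot err",best)
    s=least_squares(lambda v:np.concatenate([fk(d[0],v)[0]-np.array(d[1]) for d in D]+[[.001*(v[3]),.001*v[5],.001*v[7]]]),[.3,.1,.4,0,.4,0,.25,0])
    print("fit",s.x,"res mm",np.abs(s.fun).max()*1e3); return s.x
LO=np.array([-2.77,-.9,.21,-1.53,.24,-2.84]);HI=np.array([2.77,2.22,2.48,4.67,2.81,2.84])
def ik(T,v,q0):
    f=lambda q:np.concatenate([10*(fk(q,v)[0]-T[:3,3]),(Ro.from_matrix(fk(q,v)[1].T@T[:3,:3])).as_rotvec()])
    s=least_squares(f,np.clip(q0,LO+.01,HI-.01),bounds=(LO,HI)); return s.x,np.abs(s.fun).max()
E
python3 - <<'E'
from h import *
log()
import kin
v=kin.fit(); np.save("v.npy",v)
n=np.array([np.cos(np.pi/6)*np.cos(-.173),np.cos(np.pi/6)*np.sin(-.173),.5])
up=np.array([0,0,1.])-.5*n; up/=np.linalg.norm(up); side=np.cross(n,up)
for z in (.22,.27,.32):
  for along in (0,.05):
    Cc=np.array([.4325+along*.985,-.218-along*.17,z])
    for phi in np.deg2rad([-60,-45,-30,-15,0,15,30,45,60]):
        tz=-(np.cos(phi)*up+np.sin(phi)*side); T=kin.mk(frame(n,tz),Cc-tz*(.060-.032))
        q,e=min((kin.ik(T,v,q0) for q0 in ([-.6,-.2,2.1,0,.9,-.5],[-.6,.2,1.8,.8,1.2,-.5],[-.6,.2,1.8,-.8,1.2,-.5])),key=lambda r:r[1])
        if e<.01: print(z,along,np.rad2deg(phi).round(),q, "margin",np.minimum(q-kin.LO,kin.HI-q).min().round(2))
E
```

```text
t 9.4667 q [-0.0351 -0.2053  2.094   0.1582  0.8811  1.1743] p [0.5427 0.1122 0.2455] R
 [[ 0.8857  0.2799  0.3703]
 [ 0.258  -0.96    0.1086]
 [ 0.3859 -0.0007 -0.9225]] F [ 0.3945 -0.5348  0.6666] op 0.3987612544656516 0.0
rot err (np.float64(4.996003610813204e-16), np.float64(1.5707963267948966))
fit [ 0.2403  0.1009  0.443  -0.      0.5729  0.036   0.2493 -0.    ] res mm 0.035965067857158486
0.22 0 -60.0 [-0.1757 -0.1556  2.3212 -1.3248  1.1022  1.0588] margin 0.16
0.22 0 -45.0 [-0.2979 -0.3482  2.3677 -1.0683  0.8485  0.7335] margin 0.11
0.22 0 -30.0 [-0.4759 -0.4861  2.3851 -0.5822  0.6854  0.1921] margin 0.09
0.22 0 -15.0 [-0.6823 -0.5355  2.3704  0.0143  0.7269 -0.4467] margin 0.11
0.22 0 0.0 [-0.8697 -0.487   2.3262  0.4124  0.9281 -0.8835] margin 0.15
0.22 0 15.0 [-1.005  -0.3626  2.2587  0.6165  1.1655 -1.1292] margin 0.22
0.22 0 30.0 [-1.0851 -0.1956  2.176   0.7196  1.3907 -1.2746] margin 0.3
0.22 0 45.0 [-1.1214 -0.0127  2.0853  0.7751  1.5992 -1.3672] margin 0.39
0.22 0 60.0 [-1.1258  0.1704  1.993   0.8094  1.7962 -1.4298] margin 0.49
0.22 0.05 -60.0 [-0.1751 -0.0335 
[... 2686 characters left out ...]
n 0.55
0.32 0.05 -60.0 [-0.1751 -0.1766  2.1367 -1.2319  1.1622  0.8415] margin 0.3
0.32 0.05 -45.0 [-0.2823 -0.3213  2.1589 -0.9474  0.9583  0.5477] margin 0.32
0.32 0.05 -30.0 [-0.4362 -0.4197  2.16   -0.5197  0.8408  0.1195] margin 0.32
0.32 0.05 -15.0 [-0.616  -0.4532  2.1398 -0.0349  0.8759 -0.3581] margin 0.34
0.32 0.05 0.0 [-0.7857 -0.4163  2.1006  0.3395  1.042  -0.7232] margin 0.38
0.32 0.05 15.0 [-0.9164 -0.3204  2.0463  0.5749  1.2583 -0.9511] margin 0.43
0.32 0.05 30.0 [-1.0003 -0.186   1.9816  0.721   1.4766 -1.0905] margin 0.5
0.32 0.05 45.0 [-1.0433 -0.0324  1.9114  0.8194  1.6833 -1.178 ] margin 0.57
0.32 0.05 60.0 [-1.0545  0.1261  1.8404  0.8953  1.8786 -1.2334] margin 0.64
```

Run:
```python
from h import *
print(rows(cur(),mk(frame(-YH,DN),[.57,.1187,.20]),9))
```

```text
(array([0.0019, 0.0002, 0.0057]), array([ 0.0002, -0.044 , -0.0011]))
```

>>> move_arm([
  [0.4,[0.0019,0.0002,0.0057],[0,-0.044,-0.001]],
  [0.4,[0.0019,0.0002,0.0057],[0,-0.044,-0.001]],
  [0.4,[0.0019,0.0002,0.0057],[0,-0.044,-0.001]],
  [0.4,[0.0019,0.0002,0.0057],[0,-0.044,-0.001]],
  [0.4,[0.0019,0.0002,0.0057],[0,-0.044,-0.001]],
  [0.4,[0.0019,0.0002,0.0057],[0,-0.044,-0.001]],
  [0.4,[0.0019,0.0002,0.0057],[0,-0.044,-0.001]],
  [0.4,[0.0019,0.0002,0.0057],[0,-0.044,-0.001]],
  [0.4,[0.0019,0.0002,0.0057],[0,-0.044,-0.001]],
  [0.4,[0,0,0],[0,0,0]],
])

```text
time: 10.3
eef_pos: [0.5719, 0.1185, 0.1994]
tcp_rot: [0.989, 0.146, -0.0, 0.001]
contact_force: [-0.3, 0.5, 0.7]
opening: 0.4
finger_force: 0.0
```

Run:
```python
from h import *
log(); D=np.linalg.inv(cur())@mk(frame(-YH,DN),[.57,.1187,.116]); print(D[:3,3],Ro.from_matrix(D[:3,:3]).as_rotvec())
```

```text
t 10.3 q [ 0.0313  0.1161  1.8349 -0.0014  1.1905  1.3101] p [0.5719 0.1185 0.1994] R
 [[ 0.9575  0.2884  0.0001]
 [ 0.2884 -0.9575 -0.0013]
 [-0.0003  0.0013 -1.    ]] F [-0.2861  0.5168  0.7185] op 0.39994483892710914 0.0
[-0.0017 -0.0008  0.0834] [ 0.0013  0.0003 -0.0014]
```

>>> move_arm([
  [0.4,[-0.0015,-0.001,0.012],[0,0,0]],
  [0.4,[0,0,0.012],[0,0,0]],
  [0.4,[0,0,0.012],[0,0,0]],
  [0.4,[0,0,0.012],[0,0,0]],
  [0.4,[0,0,0.012],[0,0,0]],
  [0.4,[0,0,0.012],[0,0,0]],
  [0.4,[0,0,0.011],[0,0,0]],
  [0.4,[0,0,0],[0,0,0]],
  [0.4,[0,0,0],[0,0,0]],
  [0.3,[0,0,0],[0,0,0]],
])

```text
time: 11.13
eef_pos: [0.5703, 0.1188, 0.1189]
tcp_rot: [0.989, 0.145, 0.003, 0.001]
contact_force: [-0.5, 0.1, 0.0]
opening: 0.301
finger_force: 0.0
```

Run:
```python
from h import *
log()
c=cam("wrist")
im=read_camera("wrist"); cv2.imwrite("pics/w3.png",cv2.resize(im[:,:,::-1],(800,600),interpolation=cv2.INTER_CUBIC))
```

```text
t 11.1333 q [ 0.0316  0.2008  1.898  -0.0008  1.0375  1.311 ] p [0.5703 0.1188 0.1189] R
 [[ 0.9577  0.2877  0.0053]
 [ 0.2877 -0.9577 -0.0005]
 [ 0.0049  0.002  -1.    ]] F [-0.4931  0.0709  0.0116] op 0.30100665710663693 0.0
```

View pics/w3.png

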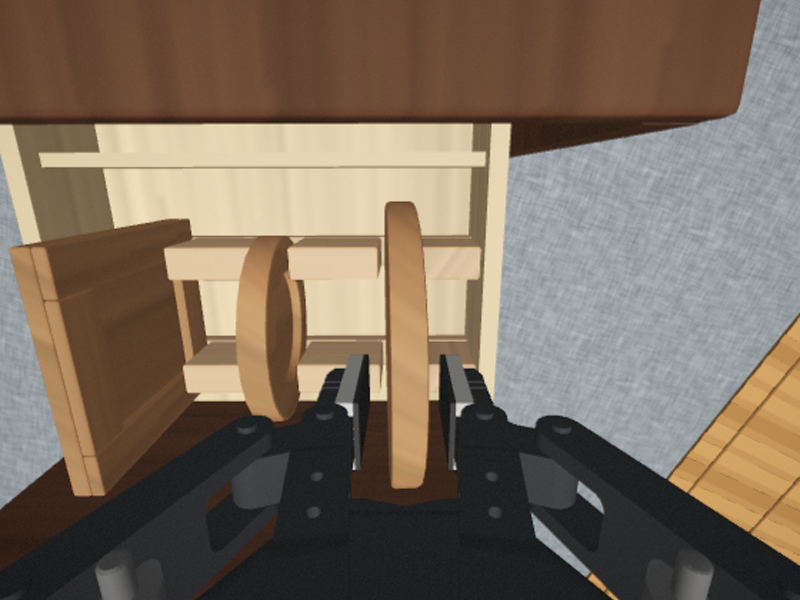

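The saucer (columns 387–427) is centred between the pads (360 and 455). Closing.

>>> move_arm([
  [0,[0,0,0],[0,0,0]],
  [0,[0,0,0],[0,0,0]],
  [0,[0,0,0],[0,0,0]],
  [0,[0,0,0],[0,0,0]],
  [0,[0,0,0],[0,0,0]],
  [0,[0,0,-0.003],[0,0,0]],
  [0,[0,0,-0.005],[0,0,0]],
  [0,[0,0,-0.008],[0,0,0]],
  [0,[0,0,-0.01],[0,0,0]],
  [0,[0,0,-0.01],[0,0,0]],
], grip_force=60)

```text
time: 12.02
eef_pos: [0.5691, 0.1187, 0.1548]
tcp_rot: [0.989, 0.145, 0.001, 0.001]
contact_force: [-1.2, 1.7, -1.8]
opening: 0.127
finger_force: 58.2
```

>>> move_arm([
  [0,[0,0,-0.015],[0,0,0]],
  [0,[0,0,-0.015],[0,0,0]],
  [0,[0,0,-0.018],[0,0,0]],
  [0,[0,0,-0.018],[0,0,0]],
  [0,[0,0,-0.018],[0,0,0]],
  [0,[0,0,-0.018],[0,0,0]],
  [0,[0,0,-0.018],[0,0,0]],
  [0,[0,0,-0.018],[0,0,0]],
  [0,[0,0,-0.01],[0,0,0]],
  [0,[0,0,0],[0,0,0]],
])

```text
time: 12.85
eef_pos: [0.571, 0.1179, 0.3075]
tcp_rot: [0.989, 0.145, 0.006, 0.002]
contact_force: [-0.0, -0.2, -1.0]
opening: 0.13
finger_force: 58.4
```

Run:
```python
from h import *
import kin
log()
v=np.load("v.npy")
cv2.imwrite("pics/scene2.png",cv2.resize(read_camera("scene")[:,:,::-1],(800,600),interpolation=cv2.INTER_CUBIC))
a=-.173; n=np.array([np.cos(np.pi/6)*np.cos(a),np.cos(np.pi/6)*np.sin(a),.5])
up=np.array([0,0,1.])-.5*n; up/=np.linalg.norm(up); side=np.cross(n,up); phi=np.deg2rad(15)
tz=-(np.cos(phi)*up+np.sin(phi)*side); T=mk(frame(n,tz),np.array([.4325,-.218,.22])-tz*.031)
np.save("T.npy",T); print(T)
M=mk(frame(np.array([np.cos(-.7),np.sin(-.7),0.]),DN),[.52,-.07,.32])
for N,A,B in((20,cur(),T),):
    x,w=rows(A,B,N); print(N,x,w)
    r=mk(Ro.from_rotvec(w).as_matrix(),x); P=A; q=get_state()["qpos"]
    for k in range(N):
        P=P@r; q2,e=kin.ik(P,v,q); print(k,P[:3,3],(q2-q)*12,e.round(3)); q=q2
```

```text
t 12.85 q [ 0.031   0.0277  1.7295 -0.003   1.3711  1.3111] p [0.571  0.1179 0.3075] R
 [[ 0.9578  0.2871  0.0133]
 [ 0.2872 -0.9579 -0.0025]
 [ 0.012   0.0062 -0.9999]] F [-0.0076 -0.1572 -1.0024] op 0.12990454866185552 58.39747538440861
[[ 0.0388  0.8531  0.5203  0.4164]
 [ 0.9738 -0.1491  0.1718 -0.2233]
 [ 0.2241  0.5    -0.8365  0.2459]
 [ 0.      0.      0.      1.    ]]
20 [-0.0194  0.0055  0.001 ] [-0.0159  0.0257 -0.0571]
0 [0.5531 0.1072 0.3039] [-0.1842 -0.6979  0.7269 -0.09   -0.3811 17.9997] 0.0
1 [0.5368 0.0954 0.3023] [-0.2341 -0.6954  0.7057 -0.0556 -0.3699 -0.9052] 0.0
2 [0.5213 0.0826 0.3004] [-0.2898 -0.6912  0.6826 -0.0146 -0.3567 -0.9701] 0.0
3 [0.5066 0.069  0.2982] [-0.3518 -0.684   0.6572  0.0339 -0.3411 -1.0452] 0.0
4 [0.4927 0.0545 0.2957] [-0.4199 -0.6726  0.629   0.0908 -0.3223 -1.1308] 0.0
5 [0.4798 0.0392 0.2929] [-0.4936 -0.6552  0.5973  0.1564 -0.2996 -1.2263] 0.0
6 [0.4678 0.0232 0.2898] [-0.5719 -0.6296  0.5616  0.2304 -0.2718 -1.3304] 0.0
7 [0.4569 0.0066 0.2866] [-0.6525 -0.5934  0.5211  0.3112 -0.2382 -1.44  ] 0.0
8 [ 0.4471 -0.0107  0.2832] [-0.7
[... 260 characters left out ...]
 0.3021  0.6143 -0.0502 -1.8123] 0.0
12 [ 0.419  -0.0849  0.2688] [-0.9292 -0.1697  0.2321  0.6539 -0.0014 -1.8512] 0.0
13 [ 0.4149 -0.1044  0.2651] [-0.9203 -0.0351  0.1568  0.6697  0.0402 -1.858 ] 0.0
14 [ 0.4121 -0.124   0.2616] [-0.8833  0.1066  0.0776  0.6625  0.0721 -1.8338] 0.0
15 [ 0.4105 -0.1439  0.2581] [-0.8219  0.2471 -0.0039  0.636   0.0943 -1.7828] 0.0
16 [ 0.4101 -0.1638  0.2548] [-0.7422  0.3782 -0.0857  0.5959  0.1091 -1.7112] 0.0
17 [ 0.411  -0.1837  0.2516] [-0.6517  0.4928 -0.1659  0.5475  0.1202 -1.6249] 0.0
18 [ 0.4131 -0.2036  0.2486] [-0.5575  0.5865 -0.2426  0.4955  0.1313 -1.5295] 0.0
19 [ 0.4164 -0.2233  0.2459] [-0.4651  0.6578 -0.3147  0.4429  0.1449 -1.4289] 0.0
```

View pics/scene2.png

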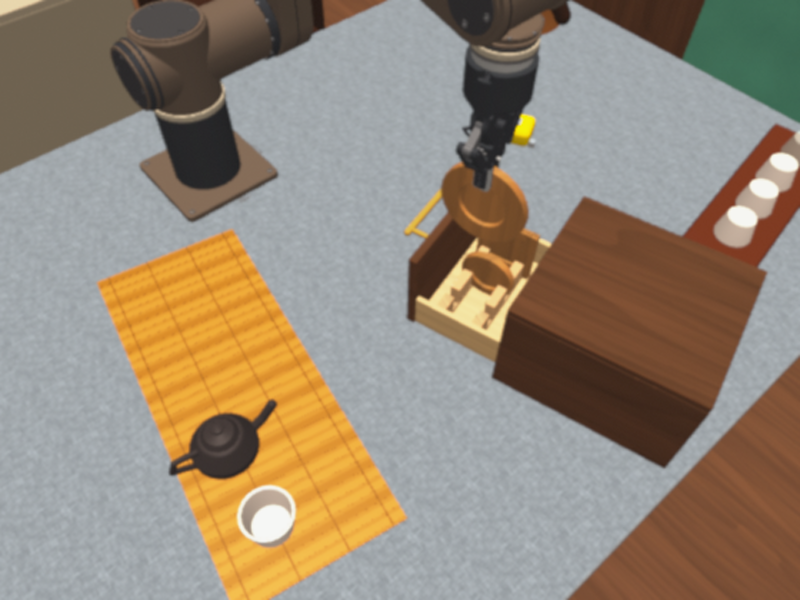

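The saucer is up and clear of the rack, hollow towards -y, with the small dish still in place. Moving to the runner.

>>> move_arm([
  [0,[-0.0194,0.0055,0.001],[-0.0159,0.0257,-0.0571]],
  [0,[-0.0194,0.0055,0.001],[-0.0159,0.0257,-0.0571]],
  [0,[-0.0194,0.0055,0.001],[-0.0159,0.0257,-0.0571]],
  [0,[-0.0194,0.0055,0.001],[-0.0159,0.0257,-0.0571]],
  [0,[-0.0194,0.0055,0.001],[-0.0159,0.0257,-0.0571]],
  [0,[-0.0194,0.0055,0.001],[-0.0159,0.0257,-0.0571]],
  [0,[-0.0194,0.0055,0.001],[-0.0159,0.0257,-0.0571]],
  [0,[-0.0194,0.0055,0.001],[-0.0159,0.0257,-0.0571]],
  [0,[-0.0194,0.0055,0.001],[-0.0159,0.0257,-0.0571]],
  [0,[-0.0194,0.0055,0.001],[-0.0159,0.0257,-0.0571]],
])

```text
time: 13.73
eef_pos: [0.4356, -0.0281, 0.276]
tcp_rot: [0.896, 0.417, 0.137, 0.06]
contact_force: [-0.0, 0.6, -1.4]
opening: 0.127
finger_force: 58.4
```

Run:
```python
from h import *
log(); print(rows(cur(),np.load("T.npy"),10))
```

```text
t 13.7333 q [-0.3639 -0.501   2.2376  0.1241  1.1276  0.2983] p [ 0.4356 -0.0281  0.276 ] R
 [[ 0.6143  0.7312  0.2968]
 [ 0.7643 -0.6448  0.0066]
 [ 0.1962  0.2227 -0.9549]] F [-0.0086  0.6178 -1.3989] op 0.12672883054959794 58.35796439554542
(array([-0.0193,  0.0059,  0.0008]), array([-0.0166,  0.0259, -0.0568]))
```

>>> move_arm([
  [0,[-0.0193,0.0059,0.0008],[-0.0166,0.0259,-0.0568]],
  [0,[-0.0193,0.0059,0.0008],[-0.0166,0.0259,-0.0568]],
  [0,[-0.0193,0.0059,0.0008],[-0.0166,0.0259,-0.0568]],
  [0,[-0.0193,0.0059,0.0008],[-0.0166,0.0259,-0.0568]],
  [0,[-0.0193,0.0059,0.0008],[-0.0166,0.0259,-0.0568]],
  [0,[-0.0193,0.0059,0.0008],[-0.0166,0.0259,-0.0568]],
  [0,[-0.0193,0.0059,0.0008],[-0.0166,0.0259,-0.0568]],
  [0,[-0.0193,0.0059,0.0008],[-0.0166,0.0259,-0.0568]],
  [0,[-0.0193,0.0059,0.0008],[-0.0166,0.0259,-0.0568]],
  [0,[-0.0193,0.0059,0.0008],[-0.0166,0.0259,-0.0568]],
])

```text
time: 14.57
eef_pos: [0.416, -0.224, 0.2456]
tcp_rot: [0.712, 0.641, 0.262, 0.115]
contact_force: [-0.9, 0.7, -0.5]
opening: 0.13
finger_force: 58.4
```

Run:
```python
from h import *
log(); print(rows(cur(),np.load("T.npy"),1))
T=cur(); C=T[:3,3]+T[:3,2]*.031
print("n",T[:3,1],"C",C)
b=[]
for n in("scene","top"): b.append(read_camera(n)[:,:,::-1])
print([proj(n,C) for n in("scene","top")])
cv2.imwrite("pics/f.png",cv2.resize(np.hstack(b),(800,300),interpolation=cv2.INTER_AREA))
```

```text
t 14.5667 q [-1.0113 -0.367   2.2579  0.6159  1.173  -1.1299] p [ 0.416  -0.224   0.2456] R
 [[ 0.0402  0.8527  0.5209]
 [ 0.9735 -0.1508  0.1717]
 [ 0.2249  0.5002 -0.8362]] F [-0.8851  0.6847 -0.4752] op 0.13008606997063338 58.37488315184601
(array([0.0007, 0.0004, 0.0001]), array([ 0.0007,  0.    , -0.0016]))
n [ 0.8527 -0.1508  0.5002] C [ 0.4321 -0.2187  0.2197]
[array([140.8083, 209.0644]), array([375.0971, 291.8664])]
```

View pics/f.png

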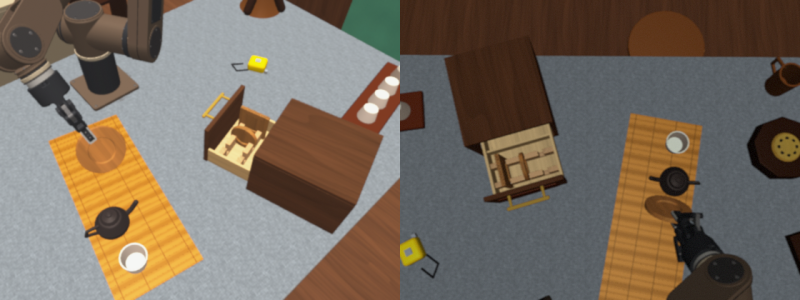

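Saucer at the sightline point (at 100,150 in the scene half, as projected), hollow to the guest. The drawer is open, two dishes remain in the rack, and the pot and cup are unmoved. Settling, then handing in.

>>> move_arm([
  [0,[0,0,0],[0,0,0]],
  [0,[0,0,0],[0,0,0]],
  [0,[0,0,0],[0,0,0]],
  [0,[0,0,0],[0,0,0]],
  [0,[0,0,0],[0,0,0]],
  [0,[0,0,0],[0,0,0]],
  [0,[0,0,0],[0,0,0]],
  [0,[0,0,0],[0,0,0]],
  [0,[0,0,0],[0,0,0]],
  [0,[0,0,0],[0,0,0]],
])

```text
time: 15.5
eef_pos: [0.4172, -0.2231, 0.2475]
tcp_rot: [0.712, 0.641, 0.262, 0.116]
contact_force: [0.4, 0.4, -0.3]
opening: 0.129
finger_force: 58.3
```

```bash
python3 -c "
from h import *
T=cur(); print(T[:3,1],T[:3,3],get_state()['finger_force']); print(sign_off())"
```

```text
[ 0.8519 -0.1523  0.5011] [ 0.4172 -0.2231  0.2475] 58.2834169047419
the job is handed in; nothing more can be done
None
```

The job is handed in at about 15.5 s: the drawer is open at its stop, and the large saucer is held about 22 cm above the middle of the runner, hollow face to the guest and tipped back 30°. The other two dishes are still in their slots, and the pot and cup are untouched.

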